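# Switch off and lock out the cutting-table switch bank

## Robot

A 7-joint arm with a two-finger parallel gripper is mounted at the origin on the work surface. World frame = base frame: x ahead of the robot, y to its left, z up, the work surface at z = 0. Lengths are in m, angles in rad, forces in N, time in s.
With the tool pointing down it reaches from about 0.425 to 0.875 m from the base axis. Payload 8.4 kg.
Tool frame: the origin (TCP) lies on the centre line of the jaws, within the pads' length; the fingertips stand 25 mm ahead of it and the grasp point (between the pads) lies 6 mm ahead of it; z points along the fingers, y is the line along which they close (so a half turn about z gives the same grasp; the last joint's range is limited). The gripper opens to 85 mm and grips with 20 to 120 N. Pads are 22 mm wide; open, the fingers measure 114 mm over their backs; the gripper's body (76 mm by 85 mm) begins 54 mm behind the grasp point. The pads swing forward as they close: fully open they stand 13 mm farther back than shut.
Start: joints at [-1.278, 0.333, 0.04, 1.465, -0.013, 1.343, -0.059], TCP at [0.248, 0.601, 0.228] pointing down, gripper open.
Joint ranges: [-2.58, 2.58], [-0.38, 2.09], [-1.3, 1.39], [0.25, 2.4], [-1.5, 4.64], [0.08, 2.09], [-2.65, 2.65]. Speed limits (rad/s): [2.22, 2.22, 2.79, 2.79, 3.14, 3.14, 3.14].

## Interface

Orientations are given as a 3x3 rotation matrix whose columns are the frame's x, y, z axes.
In Python, from rig import ctrl gives the robot as it stands. The module is installed in compiled form; this text tells all that it offers.
- The arm moves only by the shell command python3 -m crank 'ROWS'. ROWS is JSON, a list of rows, each an object with "dp": the shift along the tool's x, y, z in m, a list of three; "twist": the turn, a rotation vector about the tool's x, y, z in degrees, a list of three; "fingers": the closure, from -1 (fully open) to 1 (shut). A call has 1 to 10 rows; each row is the pose to reach, as a shift and turn from the pose commanded when the call began, along the tool's axes at that moment; what a row does not reach only later rows make up. A row lasts 1/8 s, in which the tool goes at most 62.5 mm and 10.7 degrees, less where a joint would pass 70% of its speed; a pose out of reach is approached as far as the arm can. A call with a gripper value outside its range is refused whole. The fingers move at their own pace and stop on an object; the grip force is fixed at half the most. Time passes only in rows, so rows that repeat a pose let the fingers close. It gives the time, the measured TCP pose, the force, the opening and the grip force at its end, in the units of the state.
- ctrl.state(): the state, without advancing time (a new reading comes with each control period).
- ctrl.grab_frame(name): name is "side" or "top" or "wrist"; returns (picture, depth): 480x640x3 uint8, red, green, blue; 480x640 float32, m along the optical axis (not along the pixel's ray), 0 where there is no reading.
- ctrl.get_calibration(name): a dict with "fx", "fy", "cx", "cy" (pixels), "T" (4x4, takes a point from camera to world coordinates). Camera axes: x right, y up, looking along -z (the intrinsics and any distortion apply to the point x, -y, -z); pixel columns grow to the right and rows downward; lengths in m; the calibration is good to about 2 mm. A picture is of the moment at which its call begins: read the wrist's pose just before it. get_calibration takes no time and is no camera call; for the wrist camera it gives the pose at the moment of the call.
- ctrl.close_job(): hands the job in; it is judged then, once.
The state is a dict: "t": time; "joints": joint angles; "joint_velocities": joint speeds; "effort": joint torques, N m; "position": TCP position; "ee_rot": TCP orientation; "force": force on the tool from outside, world axes, zero at the start; "wrist_torque": the same for the moment, N m; "opening": finger opening in m; "grasp_force": force on a finger pad.
Only numpy, scipy, OpenCV 4.12 (cv2) and the standard library are available. Lean on these libraries where they do the work, as an engineer would, in place of code of your own. Each camera call takes 0.05 s, during which the arm holds its last target. There are 200 camera calls.

## Task

The sewing room is closing: first fold all four red switches of the grey switch bank down to off in one drag of a finger along the row, without lifting the finger away part-way. Then take the yellow lock-out cover, which has been left upside down, turn it over (this takes putting it down part-turned and gripping it again) and set it gently over the bank, open side down, fully home on the table. Leave the other things on the table where they are.

Things in the scene. Friction and masses are not known exactly. Their poses are not given: they have to be found in the camera images.
- bank_mid (a point): Centre of the grey switch bank (fixed), half-way up its housing, 11 mm above the table. Housing 160 mm long (x), 38 wide (y), 22 high (z up). Four red paddle switches stand in a row on it, hinged about y at x = -62, -26, +10, +46 mm. Switched on they lean 0.2 rad to -x, tops 50 mm above the table; they fold towards +x.
- switch_row (a point): The hinge of the first switch (x = -62 mm on the bank), 20 mm above the table, axes as the bank's. Paddles are 30 mm long from the hinge, 20 wide, 6 thick; fully folded nowhere higher than 37 mm above the table. A fingertip drawn along the row towards +x at 40 mm above the table knocks each down far enough and passes over it.
- sw1 (a joint): Angle of red switch 1 (counted from the bank's -x end), rad: 0 is on (leaning back 0.2 rad), 1.3 fully folded towards the bank's +x; off is anything above 0.95. Stays where it is left; about 2 N at its tip moves it.
- sw2 (a joint): Angle of red switch 2 (counted from the bank's -x end), rad: 0 is on (leaning back 0.2 rad), 1.3 fully folded towards the bank's +x; off is anything above 0.95. Stays where it is left; about 2 N at its tip moves it.
- sw3 (a joint): Angle of red switch 3 (counted from the bank's -x end), rad: 0 is on (leaning back 0.2 rad), 1.3 fully folded towards the bank's +x; off is anything above 0.95. Stays where it is left; about 2 N at its tip moves it.
- sw4 (a joint): Angle of red switch 4 (counted from the bank's -x end), rad: 0 is on (leaning back 0.2 rad), 1.3 fully folded towards the bank's +x; off is anything above 0.95. Stays where it is left; about 2 N at its tip moves it.
- cover_mid (a point): Centre of the yellow cover, half-way up: a loose plastic trough 178 mm long (x), 56 wide (y), 50 high (z), walls and floor 4 mm, 0.2 to 0.33 kg, the same either way round. z points out of its open side: up at the start, floor on the table. It stands safely on end, on its flat 56 x 50 mm end.
- cover_floor (a point): Centre of the cover's floor, outside (25 mm from cover_mid against its z); it becomes the cover's top. In place, z points down, the rim stands on the table all round the bank with 5 mm of room, and this point is 50 mm above the table. It goes over switches that are off, not over ones that are on.
- scissors: black-handled steel scissors, 180 mm long, 12 mm high, lying flat; origin at the pivot, on the table; a loose bystander
- weight: brass pattern weight, 68 mm disc with a small knob, 34 mm high; origin at the centre of its underside; a loose bystander
- spool: small white thread spool with green thread, 36 mm diameter, 50 mm high; origin at the centre of its underside; a loose bystander
- tape: yellow tape measure case, 62 x 62 x 32 mm; origin at the centre of its underside; a loose bystander
- tin: round blue pin tin, 80 mm diameter, 32 mm high; origin at the centre of its underside; a loose bystander
- cone: green thread cone, 70 mm diameter, 140 mm high; origin at the centre of its underside; a loose bystander
Not all that is in view belongs to the job. There is more than one size of the part that bears bank_mid; the job needs the middle-sized. There is more than one size of the part that bears cover_mid; the job needs the larger.

How it is judged:
By the outcome, as a careful person would: the job done as asked, in the order asked, and still so for the second after the job is handed in, with the robot touching nothing.
It also fails if it takes over 72 s, if anything falls off the work surface, if the arm or the gripper's body presses on something with over 40 N, if the wrist force passes 120 N, or if a joint passes its speed limit or range.

## Working session

There is one attempt and no reset: what is moved stays moved. The work goes in short steps, Python scripts to look and compute and a shell command to move; the robot and the scene stay as the last step left them, time stands still between calls to the robot, and variables do not carry over. Pictures are saved under pics/ and viewed, at most 10 in all, crops included, and the job is handed in when it is done.

```bash
mkdir -p pics
cat > h.py <<'E'
import numpy as np, cv2
from rig import ctrl
def snap(name,tag):
    c=ctrl.get_calibration(name); p,d=ctrl.grab_frame(name)
    cv2.imwrite(f'pics/{tag}.png',p[:,:,::-1]); np.savez(f'pics/{tag}.npz',p=p,d=d,**{k:np.array(v) for k,v in c.items()})
def pts(tag):
    z=np.load(f'pics/{tag}.npz'); d=z['d']; v,u=np.mgrid[0:480,0:640]
    P=np.stack([(u-z['cx'])/z['fx']*d,-(v-z['cy'])/z['fy']*d,-d],-1)
    T=z['T']; return P@T[:3,:3].T+T[:3,3], d>0, z['p']
E
python3 - <<'E'
from h import *
snap('top','top0'); snap('side','side0')
s=ctrl.state(); print(s['t'],s['position'],s['ee_rot'],s['opening'])
c=ctrl.get_calibration('top');print(c)
E
```

```text
0.1 [0.2480333  0.60036776 0.22743895] [[-9.24241584e-01  3.81807887e-01 -4.81513542e-04]
 [ 3.81808185e-01  9.24240613e-01 -1.34130162e-03]
 [-6.70851657e-05 -1.42353254e-03 -9.99998985e-01]] 0.08555927869571811
{'fx': 523.3993951622017, 'fy': 523.3993951622017, 'cx': 312.105339654181, 'cy': 238.3149926755105, 'T': array([[-0.0012771 ,  0.98980223, -0.14244264,  0.36405462],
       [-0.99972959, -0.00457112, -0.02280043, -0.0949451 ],
       [-0.02321904,  0.142375  ,  0.98954042,  1.2216754 ],
       [ 0.        ,  0.        ,  0.        ,  1.        ]])}
```

View pics/top0.png

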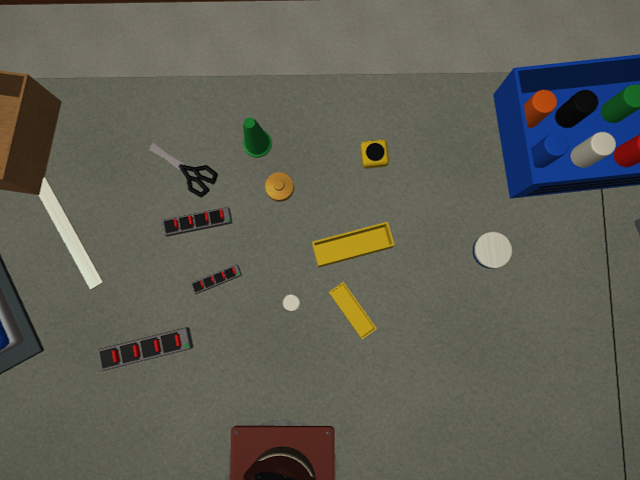

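View pics/side0.png

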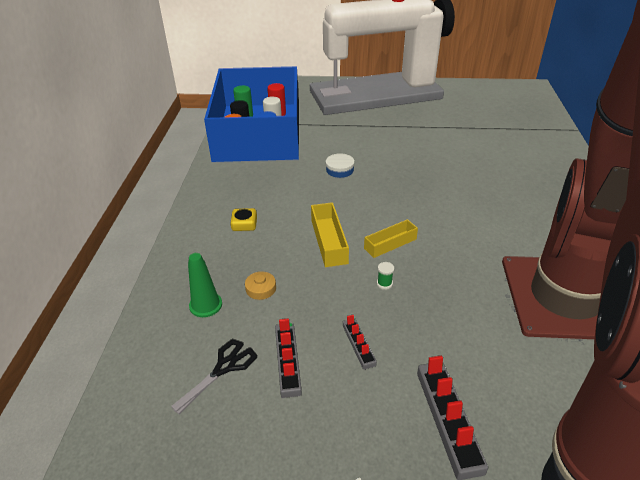

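Candidates in the top view are banks at (197,221), (216,279) and (145,348), and covers at (353,244) and (352,310). I'll measure their sizes and confirm in an enlarged crop.

Run:
```python
from h import *
P,ok,p=pts('top0')
z=P[...,2]
print('table z',np.median(z[280:400,400:600]))
hsv=cv2.cvtColor(p,cv2.COLOR_RGB2HSV)
for n,(u0,v0,u1,v1) in dict(bA=(158,200,238,242),bB=(185,258,248,298),bC=(92,318,200,375),cL=(305,215,400,272),cS=(322,276,384,345)).items():
    m=np.zeros(z.shape,bool); m[v0:v1,u0:u1]=1
    t0=np.median(z[m][z[m]<.008])
    m&=ok&(z>t0+ .008)
    r=cv2.minAreaRect(P[m][:,:2].astype(np.float32)*1000)
    print(n,'t0',t0,'rect',np.round(r[0],1),np.round(r[1],1),round(r[2],1),'zpct',np.round(np.percentile(z[m],[5,25,50,75,95,99])*1000))
for n,(u,v) in dict(spool=(291,302),weight=(279,186),tape=(374,153),cone=(257,145),tin=(492,250)).items(): print(n,P[v,u].round(3))
c=p[195:345,150:405]; c=cv2.resize(c,None,fx=3.1,fy=3.1,interpolation=cv2.INTER_CUBIC); cv2.imwrite('pics/crop.png',c[:,:,::-1])
```

```text
table z 0.00024296712696525447
bA t0 0.0006732885642715125 rect [585.3 205. ] [ 51.7 160.4] 11.6 zpct [17. 21. 23. 25. 49. 53.]
bB t0 0.0006201865435899734 rect [450.7 158.8] [ 44.7 116.7] 23.4 zpct [12. 15. 17. 19. 35. 39.]
bC t0 0.00042284667124548037 rect [286.  312.4] [ 49.6 211.2] 13.8 zpct [25. 28. 30. 32. 64. 67.]
cL t0 0.001397239511778392 rect [ 520.7 -160.2] [ 56.7 177.8] 14.7 zpct [11. 28. 47. 51. 53. 55.]
cS t0 0.0008595136608919862 rect [ 355.3 -134.8] [127.8  97.5] 35.0 zpct [10. 29. 35. 37. 40. 41.]
spool [ 0.39  -0.021  0.05 ]
weight [0.658 0.009 0.035]
tape [ 0.737 -0.213  0.031]
cone [0.751 0.059 0.056]
tin [ 0.507 -0.476  0.032]
```

View pics/crop.png

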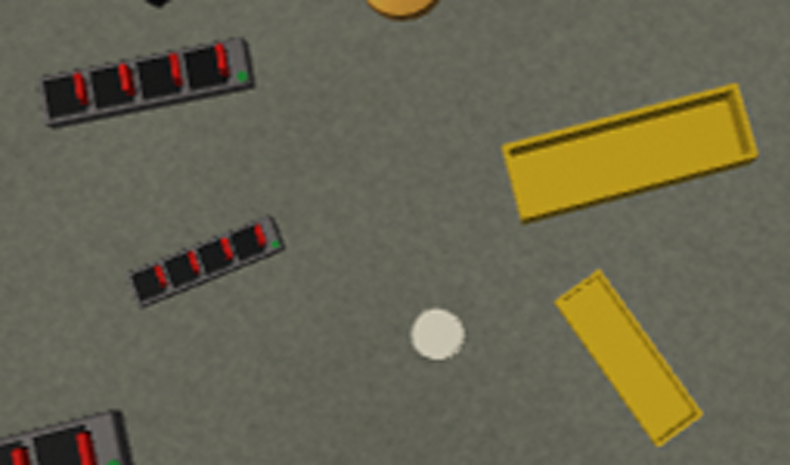

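The larger cover is the one at top (353,244), 178 × 57 mm. The middle-sized bank is the one at top (197,221), 160 mm long; the others are 117 and 211 mm. In the crop, the bank's wider end gap and green dot are at its image-right end, with the slots running left from each paddle. That puts the bank's +x towards image left, which is world +y. I'll move above it and check with the wrist camera.

```bash
python3 -m crank '[{"dp":[-0.462,-0.236,-0.072],"twist":[0,0,-34],"fingers":1},{"dp":[-0.462,-0.236,-0.072],"twist":[0,0,-34],"fingers":1},{"dp":[-0.462,-0.236,-0.072],"twist":[0,0,-34],"fingers":1},{"dp":[-0.462,-0.236,-0.072],"twist":[0,0,-34],"fingers":1},{"dp":[-0.462,-0.236,-0.072],"twist":[0,0,-34],"fingers":1},{"dp":[-0.462,-0.236,-0.072],"twist":[0,0,-34],"fingers":1},{"dp":[-0.462,-0.236,-0.072],"twist":[0,0,-34],"fingers":1},{"dp":[-0.462,-0.236,-0.072],"twist":[0,0,-34],"fingers":1},{"dp":[-0.462,-0.236,-0.072],"twist":[0,0,-34],"fingers":1},{"dp":[-0.462,-0.236,-0.072],"twist":[0,0,-34],"fingers":1}]'
python3 - <<'E'
from h import *
snap('wrist','w1'); s=ctrl.state(); print(s['t'],s['position'],np.round(s['ee_rot'],3),np.round(s['joints'],3),s['force'])
E
```

```text
t: 1.35
position: [0.5864, 0.2032, 0.3]
ee_rot: [[-0.981, -0.196, -0.0], [-0.196, 0.981, -0.001], [0.0, -0.001, -1.0]]
force: [-0.0, 0.1, -0.6]
opening: 0.0002
grasp_force: 0.0
1.4 [0.58526931 0.20544817 0.29975721] [[-0.98  -0.198 -0.001]
 [-0.198  0.98  -0.   ]
 [ 0.001 -0.    -1.   ]] [-0.636  0.249  0.282  1.441 -0.069  1.462  1.416] [-0.50488125 -0.12915675 -0.64678982]
```

View pics/w1.png

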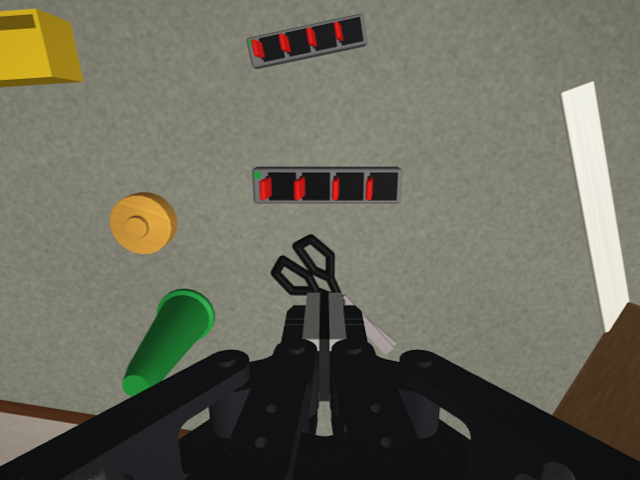

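The wrist view shows bank A at (253–401, 167–203). Its paddles stand at the left of their slots and fold right, which is world +y. Next I'll get precise fits and the tip location.

Run:
```python
from h import *
P,ok,p=pts('w1'); z=P[...,2]
m=np.zeros(z.shape,bool); m[155:215,240:412]=1
R=p.astype(int); red=(R[...,0]>120)&(R[...,1]<70)
t=np.median(z[140:155,300:400]); print('table',t)
h=m&(z>t+.014)&(z<t+.028)&~cv2.dilate(red.astype(np.uint8),np.ones((3,3))).astype(bool)
r=cv2.minAreaRect(P[h][:,:2].astype(np.float32)*1000); print(np.round(r[0],1),np.round(r[1],1),r[2])
# top-camera
P2,ok2,p2=pts('top0'); z2=P2[...,2]; R2=p2.astype(int); red2=(R2[...,0]>110)&(R2[...,1]<70)
m2=np.zeros(z.shape,bool); m2[200:242,158:238]=1
h2=m2&(z2>.015)&(z2<.026)&~cv2.dilate(red2.astype(np.uint8),np.ones((3,3))).astype(bool)
r2=cv2.minAreaRect(P2[h2][:,:2].astype(np.float32)*1000); print('top',np.round(r2[0],1),np.round(r2[1],1),r2[2])
n,l=cv2.connectedComponents((m&red&(z>t+.03)).astype(np.uint8))
for i in range(1,n):
    q=P[l==i]
    if len(q)>8: print('paddle',q[q[:,2]>np.percentile(q[:,2],60)].mean(0).round(4),q[:,2].max().round(4))
```

```text
table -0.0010015007047508018
[579.  204.2] [ 37.9 160.1] 11.383301734924316
top [579.4 203.7] [ 39.1 160.4] 11.249284744262695
paddle [0.5894 0.1422 0.0598] 0.4446
paddle [0.5825 0.1748 0.0602] 0.4446
paddle [0.5772 0.2118 0.0489] 0.0505
paddle [0.5705 0.245  0.0491] 0.0504
```

```bash
python3 -m crank '[{"dp":[0.007,-0.115,0.05],"twist":[0,0,0],"fingers":1},{"dp":[0.007,-0.115,0.1],"twist":[0,0,0],"fingers":1},{"dp":[0.007,-0.115,0.16],"twist":[0,0,0],"fingers":1},{"dp":[0.007,-0.115,0.22],"twist":[0,0,0],"fingers":1},{"dp":[0.007,-0.115,0.26],"twist":[0,0,0],"fingers":1},{"dp":[0.007,-0.115,0.265],"twist":[0,0,0],"fingers":1},{"dp":[0.007,-0.115,0.265],"twist":[0,0,0],"fingers":1}]'
python3 -m crank '[{"dp":[0,0,0.002],"twist":[0,0,0],"fingers":1},{"dp":[0,0,0.004],"twist":[0,0,0],"fingers":1},{"dp":[0,0,0.006],"twist":[0,0,0],"fingers":1}]'
python3 -m crank '[{"dp":[0,0,0.002],"twist":[0,0,0],"fingers":1},{"dp":[0,0,0.003],"twist":[0,0,0],"fingers":1}]'
```

```text
t: 2.28
position: [0.6019, 0.0934, 0.0368]
ee_rot: [[-0.979, -0.202, 0.001], [-0.202, 0.979, 0.001], [-0.001, 0.0, -1.0]]
force: [1.1, -0.2, 0.8]
opening: 0.0002
grasp_force: 0.0
t: 2.65
position: [0.6018, 0.0923, 0.0301]
ee_rot: [[-0.98, -0.2, 0.001], [-0.2, 0.98, 0.001], [-0.002, 0.0, -1.0]]
force: [0.1, 0.2, 0.8]
opening: 0.0002
grasp_force: 0.0
t: 2.9
position: [0.6011, 0.0921, 0.0261]
ee_rot: [[-0.98, -0.2, -0.0], [-0.2, 0.98, -0.0], [0.0, -0.0, -1.0]]
force: [-0.2, 0.8, 0.5]
opening: 0.0001
grasp_force: 0.0
```

```bash
python3 -m crank '[{"dp":[0,0,0.001],"twist":[0,0,0],"fingers":1},{"dp":[0,0,0.002],"twist":[0,0,0],"fingers":1},{"dp":[0,0,0.002],"twist":[0,0,0],"fingers":1}]'
python3 -m crank '[{"dp":[0,0,0.001],"twist":[0,0,0],"fingers":1},{"dp":[0,0,0.002],"twist":[0,0,0],"fingers":1},{"dp":[0,0,0.002],"twist":[0,0,0],"fingers":1}]'
```

```text
t: 3.28
position: [0.6011, 0.0921, 0.0241]
ee_rot: [[-0.98, -0.2, -0.0], [-0.2, 0.98, -0.0], [0.0, -0.0, -1.0]]
force: [-0.1, -1.0, 0.8]
opening: -0.0001
grasp_force: 0.0
t: 3.65
position: [0.6012, 0.0921, 0.0221]
ee_rot: [[-0.98, -0.2, -0.0], [-0.2, 0.98, -0.0], [0.0, -0.0, -1.0]]
force: [-0.0, 0.8, 0.1]
opening: 0.0002
grasp_force: 0.0
```

```bash
python3 -m crank '[{"dp":[0,0,0.001],"twist":[0,0,0],"fingers":1},{"dp":[0,0,0.0015],"twist":[0,0,0],"fingers":1},{"dp":[0,0,0.0015],"twist":[0,0,0],"fingers":1}]'
python3 -m crank '[{"dp":[0,0,0.001],"twist":[0,0,0],"fingers":1},{"dp":[0,0,0.0015],"twist":[0,0,0],"fingers":1},{"dp":[0,0,0.0015],"twist":[0,0,0],"fingers":1}]'
```

```text
t: 4.03
position: [0.6012, 0.0921, 0.0207]
ee_rot: [[-0.98, -0.2, -0.0], [-0.2, 0.98, -0.0], [0.0, -0.0, -1.0]]
force: [-0.4, 0.7, -0.7]
opening: -0.0002
grasp_force: 0.0
t: 4.4
position: [0.6012, 0.0921, 0.0192]
ee_rot: [[-0.98, -0.2, -0.0], [-0.2, 0.98, -0.0], [0.0, -0.0, -1.0]]
force: [-0.9, -0.6, 0.0]
opening: 0.0002
grasp_force: 0.0
```

```bash
for i in 1; do python3 -m crank '[{"dp":[0,0,0.001],"twist":[0,0,0],"fingers":1},{"dp":[0,0,0.002],"twist":[0,0,0],"fingers":1},{"dp":[0,0,0.002],"twist":[0,0,0],"fingers":1}]' | grep -E "posi|force"; done
python3 - <<'E'
from h import *
s=ctrl.state(); print(s['force'],s['position'],s['t'])
snap('side','s2'); i=cv2.imread('pics/s2.png'); c=i[230:420,220:400]; cv2.imwrite('pics/s2c.png',cv2.resize(c,None,fx=3.1,fy=3.1,interpolation=2))
E
```

```text
position: [0.6011, 0.0921, 0.0171]
force: [-0.6, 0.6, 0.3]
grasp_force: 0.0
[-0.58749446  0.56401558  0.25213728] [0.60114678 0.09207161 0.01708207] 4.775
```

View pics/s2c.png

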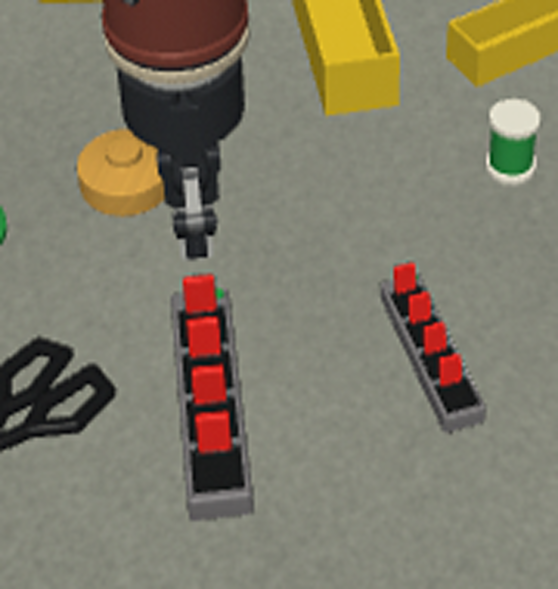

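```bash
python3 - <<'E'
from h import *
P,ok,p=pts('s2')
for v in range(300,320,2): print(v,[P[v,u].round(4).tolist() for u in (281,284)])
E
python3 -m crank '[{"dp":[0,0,0.001],"twist":[0,0,0],"fingers":1},{"dp":[0,0,0.002],"twist":[0,0,0],"fingers":1},{"dp":[0,0,0.002],"twist":[0,0,0],"fingers":1}]' | grep -E "posi|force"
```

```text
300 [[0.5941, 0.1491, 0.1132], [0.5882, 0.1502, 0.1146]]
302 [[0.5933, 0.1551, 0.1141], [0.5885, 0.1506, 0.1097]]
304 [[0.5943, 0.1519, 0.1053], [0.5889, 0.15, 0.1035]]
306 [[0.6034, 0.1072, 0.051], [0.5974, 0.1064, 0.0505]]
308 [[0.6032, 0.1102, 0.0483], [0.5981, 0.1049, 0.043]]
310 [[0.6047, 0.1042, 0.0358], [0.5983, 0.1055, 0.0376]]
312 [[0.6045, 0.1072, 0.0331], [0.5984, 0.1067, 0.033]]
314 [[0.6097, 0.0827, -0.0004], [0.6036, 0.0812, -0.0017]]
316 [[0.6087, 0.0899, 0.0014], [0.6023, 0.0904, 0.0023]]
318 [[0.6081, 0.0953, 0.0013], [0.6018, 0.0947, 0.001]]
position: [0.6012, 0.0921, 0.0151]
force: [0.3, 0.1, 0.1]
grasp_force: 0.0
```

```bash
python3 - <<'E'
from h import *
P,ok,p=pts('w1')
for v in (290,293,296,300,306,315,325,335,345): print(v,[P[v,u].round(3).tolist() for u in (312,318,333)])
E
python3 -m crank '[{"dp":[0,0,0.002],"twist":[0,0,0],"fingers":1},{"dp":[0,0,0.004],"twist":[0,0,0],"fingers":1},{"dp":[0,0,0.004],"twist":[0,0,0],"fingers":1}]' | grep -E "posi|force"
```

```text
290 [[0.704, 0.213, 0.011], [0.704, 0.22, 0.009], [0.7, 0.237, 0.01]]
293 [[0.576, 0.197, 0.306], [0.575, 0.199, 0.306], [0.574, 0.205, 0.307]]
296 [[0.576, 0.197, 0.309], [0.575, 0.199, 0.309], [0.574, 0.205, 0.309]]
300 [[0.576, 0.197, 0.312], [0.575, 0.199, 0.312], [0.574, 0.205, 0.314]]
306 [[0.576, 0.197, 0.317], [0.575, 0.2, 0.318], [0.574, 0.205, 0.318]]
315 [[0.576, 0.198, 0.325], [0.576, 0.2, 0.323], [0.574, 0.205, 0.324]]
325 [[0.576, 0.198, 0.331], [0.575, 0.2, 0.331], [0.574, 0.204, 0.332]]
335 [[0.576, 0.198, 0.336], [0.575, 0.2, 0.339], [0.574, 0.204, 0.337]]
345 [[0.575, 0.198, 0.344], [0.577, 0.2, 0.34], [0.574, 0.204, 0.344]]
position: [0.6011, 0.0921, 0.011]
force: [-0.3, -0.2, 0.4]
grasp_force: 0.0
```

```bash
python3 -m crank '[{"dp":[0,0,0.002],"twist":[0,0,0],"fingers":1},{"dp":[0,0,0.004],"twist":[0,0,0],"fingers":1},{"dp":[0,0,0.006],"twist":[0,0,0],"fingers":1},{"dp":[0,0,0.006],"twist":[0,0,0],"fingers":1}]' | grep -E "posi|force"
python3 -m crank '[{"dp":[0,0,0.0015],"twist":[0,0,0],"fingers":1},{"dp":[0,0,0.003],"twist":[0,0,0],"fingers":1},{"dp":[0,0,0.003],"twist":[0,0,0],"fingers":1}]' | grep -E "posi|force"
```

```text
position: [0.6011, 0.0921, 0.005]
force: [0.2, -0.4, 0.5]
grasp_force: 0.0
position: [0.6011, 0.0921, 0.0021]
force: [-0.3, -0.5, 0.0]
grasp_force: 0.0
```

Run:
```python
from h import *
snap('side','s3'); P,ok,p=pts('s3')
s=ctrl.state();print(s['position'],s['force'],s['t'])
for v in range(306,334,2): print(v,[P[v,u].round(4).tolist() for u in (281,284)],p[v,284])
```

```text
[0.60117476 0.09206986 0.0021517 ] [-0.16167697 -0.91818914  0.20021846] 6.5
306 [[0.5945, 0.1524, 0.1002], [0.5893, 0.1498, 0.0978]] [176 177 171]
308 [[0.5944, 0.1547, 0.0972], [0.5889, 0.1537, 0.0964]] [84 85 85]
310 [[0.5973, 0.1418, 0.0774], [0.5916, 0.1409, 0.0768]] [47 49 50]
312 [[0.6041, 0.1094, 0.0356], [0.5983, 0.1076, 0.0339]] [35 37 41]
314 [[0.6048, 0.1078, 0.0278], [0.5988, 0.1068, 0.027]] [36 38 40]
316 [[0.606, 0.1034, 0.0167], [0.5991, 0.1071, 0.0212]] [39 42 44]
318 [[0.6069, 0.1013, 0.008], [0.6012, 0.0978, 0.0045]] [124  81  78]
320 [[0.5992, 0.1419, 0.0485], [0.5928, 0.1438, 0.051]] [237  55  48]
322 [[0.5989, 0.1449, 0.046], [0.5935, 0.1423, 0.0433]] [190  33  29]
324 [[0.5995, 0.1438, 0.0388], [0.5937, 0.143, 0.0382]] [192  33  29]
326 [[0.5992, 0.1473, 0.0368], [0.5935, 0.146, 0.0357]] [191  35  30]
328 [[0.5998, 0.1461, 0.0294], [0.5939, 0.1456, 0.0293]] [191  33  27]
330 [[0.5998, 0.1483, 0.0259], [0.5941, 0.1468, 0.0245]] [134  49  45]
332 [[0.5993, 0.1525, 0.0249], [0.589, 0.1748, 0.0521]] [124  28  26]
```

```bash
for k in 1; do python3 -m crank '[{"dp":[0,0,0.0015],"twist":[0,0,0],"fingers":1},{"dp":[0,0,0.003],"twist":[0,0,0],"fingers":1},{"dp":[0,0,0.003],"twist":[0,0,0],"fingers":1}]' | grep -E "posi|force"
python3 -m crank '[{"dp":[0,0,0.0015],"twist":[0,0,0],"fingers":1},{"dp":[0,0,0.003],"twist":[0,0,0],"fingers":1},{"dp":[0,0,0.003],"twist":[0,0,0],"fingers":1}]' | grep -E "posi|force"; done
```

```text
position: [0.6011, 0.0921, -0.0009]
force: [-0.2, -0.2, 0.2]
grasp_force: 0.0
position: [0.6013, 0.0921, -0.0029]
force: [-4.2, 0.1, 10.2]
grasp_force: 5.0
```

```bash
python3 -m crank '[{"dp":[0,0,-0.02],"twist":[0,0,0],"fingers":1},{"dp":[0,0,-0.0412],"twist":[0,0,0],"fingers":1},{"dp":[0,0,-0.0412],"twist":[0,0,0],"fingers":1},{"dp":[0,0,-0.0412],"twist":[0,0,0],"fingers":1}]' | grep -E "posi|force"
```

```text
position: [0.6011, 0.0922, 0.0374]
force: [0.7, 0.9, -0.5]
grasp_force: 0.0
```

```bash
python3 -m crank '[{"dp":[0,0.012,0],"twist":[0,0,0],"fingers":1},{"dp":[0,0.024,0],"twist":[0,0,0],"fingers":1},{"dp":[0,0.036,0],"twist":[0,0,0],"fingers":1},{"dp":[0,0.048,0],"twist":[0,0,0],"fingers":1},{"dp":[0,0.060,0],"twist":[0,0,0],"fingers":1},{"dp":[0,0.072,0],"twist":[0,0,0],"fingers":1},{"dp":[0,0.084,0],"twist":[0,0,0],"fingers":1},{"dp":[0,0.096,0],"twist":[0,0,0],"fingers":1},{"dp":[0,0.108,0],"twist":[0,0,0],"fingers":1}]' | grep -E "posi|force"
python3 -m crank '[{"dp":[0,0.012,0],"twist":[0,0,0],"fingers":1},{"dp":[0,0.024,0],"twist":[0,0,0],"fingers":1},{"dp":[0,0.036,0],"twist":[0,0,0],"fingers":1},{"dp":[0,0.048,0],"twist":[0,0,0],"fingers":1},{"dp":[0,0.060,0],"twist":[0,0,0],"fingers":1},{"dp":[0,0.072,0],"twist":[0,0,0],"fingers":1},{"dp":[0,0.084,0],"twist":[0,0,0],"fingers":1},{"dp":[0,0.096,0],"twist":[0,0,0],"fingers":1},{"dp":[0,0.110,0],"twist":[0,0,0],"fingers":1},{"dp":[0,0.110,0],"twist":[0,0,0],"fingers":1}]' | grep -E "posi|force"
python3 - <<'E'
from h import *
snap('side','s4'); P,ok,p=pts('s4'); i=cv2.imread('pics/s4.png'); c=i[230:420,220:400]; cv2.imwrite('pics/s4c.png',cv2.resize(c,None,fx=3.1,fy=3.1,interpolation=2))
snap('wrist','w4')
P,ok,p=pts('top0')
s=ctrl.state();print(s['t'],np.round(s['joints'],3))
E
```

```text
position: [0.5794, 0.1988, 0.0374]
force: [0.2, -2.6, 3.5]
grasp_force: 1.8
position: [0.5569, 0.3076, 0.0373]
force: [0.2, -0.2, 0.1]
grasp_force: 0.0
10.225 [-0.761  0.471  0.242  1.707 -0.131  0.98   1.301]
```

View pics/s4c.png

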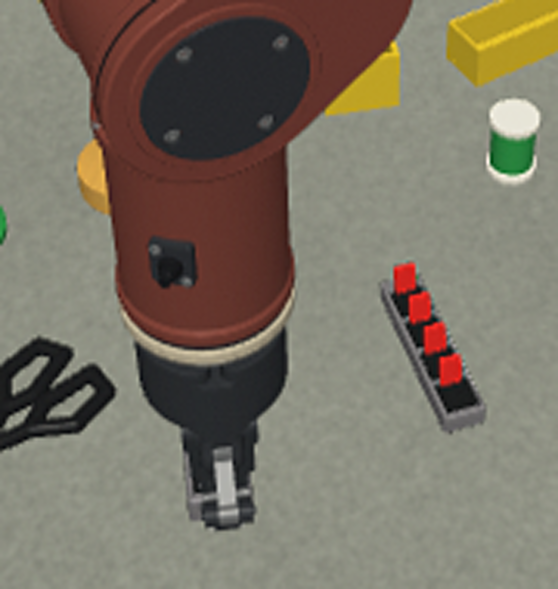

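```bash
python3 -m crank '[{"dp":[0,0,-0.05],"twist":[0,0,0],"fingers":1},{"dp":[0,0,-0.11],"twist":[0,0,0],"fingers":-1},{"dp":[0,0,-0.17],"twist":[0,0,0],"fingers":-1},{"dp":[0.04,-0.06,-0.2],"twist":[0,0,10],"fingers":-1},{"dp":[0.04,-0.12,-0.2],"twist":[0,0,20],"fingers":-1},{"dp":[0.04,-0.18,-0.2],"twist":[0,0,30],"fingers":-1},{"dp":[0.04,-0.24,-0.2],"twist":[0,0,40],"fingers":-1},{"dp":[0.04,-0.30,-0.2],"twist":[0,0,50],"fingers":-1},{"dp":[0.04,-0.30,-0.2],"twist":[0,0,50],"fingers":-1}]' | grep -E "posi|force"
cat > kin.py <<'E'
from h import *
from scipy.spatial.transform import Rotation as R
from scipy.optimize import least_squares
S=[([-1.278,.333,.04,1.465,-.013,1.343,-.059],[.248,.601,.228],[[-.92424,.38181,-.0005],[.38181,.92424,-.0013],[0,-.0014,-1]]),
([-0.636,0.249,0.282,1.441,-0.069,1.462,1.416],[.58527,.20545,.29976],[[-.98,-.198,-.001],[-.198,.98,0],[.001,0,-1]]),
([-0.761,0.471,0.242,1.707,-0.131,0.98,1.301],[.5569,.3076,.0373],[[-.98,-.2,0],[-.2,.98,0],[0,0,-1]])]
def fk(q,a,s=None):
    s=s or SG
    # a: yaw0,h,off1,L1,L2,L3,yaw7
    Rm=R.from_euler('z',a[0]+s[0]*q[0]); p=np.array([0,0,a[1]])
    Rm=Rm*R.from_euler('y',q[1]); p=p+Rm.apply([a[2],0,a[3]])
    Rm=Rm*R.from_euler('z',s[1]*q[2])*R.from_euler('y',q[3]); p=p+Rm.apply([-a[2]*0,0,a[4]])
    Rm=Rm*R.from_euler('z',s[2]*q[4])*R.from_euler('y',q[5]); p=p+Rm.apply([0,0,a[5]])
    Rm=Rm*R.from_euler('z',a[6]+s[3]*q[6]); return p,Rm
SG=[-1,-1,-1,-1]
LO=np.array([-2.58,-.38,-1.3,.25,-1.5,.08,-2.65]);HI=np.array([2.58,2.09,1.39,2.4,4.64,2.09,2.65])
def ik(a,p,Rt,q0):
    f=lambda q:(lambda o:np.r_[(o[0]-p)*5,(Rt.inv()*o[1]).as_rotvec(),(q-q0)*1e-3])(fk(q,a))
    r=least_squares(f,np.clip(q0,LO+.03,HI-.03),bounds=(LO+.02,HI-.02)); return r.x,np.abs(r.fun[:6]).max()
E
cat > fit.py <<'E'
import kin,itertools,json
from kin import *
s=ctrl.state(); S=S+[(s['joints'],s['position'],s['ee_rot'])]
best=None
for sg in itertools.product([1,-1],repeat=4):
    def f(a): 
        o=[]
        for q,p,M in S:
            pp,rr=fk(q,a,list(sg)); o+=list((pp-np.array(p))*5)+list((R.from_matrix(np.array(M)).inv()*rr).as_rotvec())
        return np.array(o)
    for y in (2.46,-.7,0):
      for y7 in (0,1.57,3.1,-1.57):
        r=least_squares(f,[y,.3,0,.4,.4,.2,y7])
        if best is None or r.cost<best[0]: best=(r.cost,sg,r.x)
print(best); json.dump([list(best[1]),list(best[2])],open('kin.json','w'))
print(s['t'],np.round(s['joints'],3),s['position'],np.round(s['ee_rot'],3).tolist())
E
python3 fit.py
```

```text
position: [0.5785, -0.0036, 0.2379]
force: [-0.7, 0.6, 0.7]
grasp_force: 0.0
(np.float64(0.0006902318813315188), (-1, -1, -1, -1), array([-6.76982754e-02,  8.30090315e-01,  1.44082529e-03,  4.77499200e-01,
        5.09140314e-01,  9.36252139e-01,  1.50305787e+00]))
11.35 [-0.547  0.193  0.55   1.655 -0.101  1.322  0.907] [ 0.57851166 -0.00358002  0.23792696] [[-0.776, 0.631, 0.001], [0.631, 0.776, -0.002], [-0.002, -0.001, -1.0]]
```

```bash
python3 - <<'E'
from h import *
snap('top','t5'); P,ok,p=pts('t5'); z=P[...,2]
o=np.array([.579,.204]);u=np.array([-.196,.981]);v=np.array([-.981,-.196])
D=P[...,:2]-o; s=D@u*1000; w=D@v*1000; m=(abs(w)<19)&(abs(s)<90)
R=p.astype(int); red=m&(R[...,0]>110)&(R[...,1]<70)
for a in (-62,-26,10,46):
    k=red&(s>a-14)&(s<a+36); print(a,k.sum(), np.round(np.percentile(s[k],[5,50,95])), np.round(np.percentile(z[k],[5,50,95])*1000) if k.sum() else '')
E
python3 -m crank '[{"dp":[-0.054,-0.158,0.0],"twist":[0,0,36],"fingers":-1},{"dp":[-0.054,-0.158,0.0],"twist":[0,0,36],"fingers":-1},{"dp":[-0.054,-0.158,0.0],"twist":[0,0,36],"fingers":-1},{"dp":[-0.054,-0.158,0.0],"twist":[0,0,36],"fingers":-1},{"dp":[-0.054,-0.158,0.0],"twist":[0,0,36],"fingers":-1}]' | grep -E "posi|rot"
python3 -c "
from h import *
snap('wrist','w5');s=ctrl.state(); print(np.round(s['joints'],3).tolist(),s['position'].tolist() if hasattr(s['position'],'tolist') else s['position'],np.round(s['ee_rot'],4).tolist())"
```

```text
position: [0.5226, -0.1526, 0.2374]
ee_rot: [[-0.27, 0.963, 0.0], [0.963, 0.27, 0.001], [0.001, 0.0, -1.0]]
[-0.439, 0.12, 0.705, 1.739, -0.081, 1.312, 0.558] [0.5227369194009268, -0.15227349315483193, 0.23735491277986687] [[-0.2719, 0.9623, -0.0001], [0.9623, 0.2719, 0.0005], [0.0005, 0.0001, -1.0]]Traceback (most recent call last):
  File "<stdin>", line 7, in <module>
    return _quantile_unchecked(
        a, q, axis, out, overwrite_input, method, keepdims, weights)
    return _ureduce(a,
                    func=_quantile_ureduce_func,
    ...<5 lines>...
                    overwrite_input=overwrite_input,
                    method=method)
    r = func(a, **kwargs)
    result = _quantile(arr,
                       quantiles=q,
    ...<2 lines>...
                       out=out,
                       weights=wgt)
    slices_having_nans = np.isnan(arr[-1, ...])
                                  ~~~^^^^^^^^^
IndexError: index -1 is out of bounds for axis 0 with size 0
```

```bash
python3 -m crank '[{"dp":[0,0,0],"twist":[0,10,0],"fingers":-1},{"dp":[0,0,0],"twist":[0,20,0],"fingers":-1},{"dp":[0,0,0],"twist":[0,30,0],"fingers":-1},{"dp":[0,0,0],"twist":[0,40,0],"fingers":-1},{"dp":[0,0,0],"twist":[0,45,0],"fingers":-1},{"dp":[0,0,0],"twist":[0,45,0],"fingers":-1}]' | grep -E "posi|rot"
python3 fit.py
```

```text
position: [0.5224, -0.1537, 0.2353]
ee_rot: [[-0.188, 0.963, -0.192], [0.68, 0.269, 0.682], [0.708, -0.002, -0.706]]
(np.float64(0.0019786245150072313), (-1, -1, -1, -1), array([-0.06369441,  0.27135545, -0.00855257,  0.47331622,  0.51847583,
        0.37408247,  1.5117412 ]))
12.825 [ 0.089  0.607  0.671  1.424 -0.757  1.941  1.059] [ 0.52238886 -0.15374417  0.23526157] [[-0.188, 0.963, -0.192], [0.68, 0.269, 0.682], [0.708, -0.002, -0.706]]
```

```bash
cat > ikt.py <<'E'
import kin,json
from kin import *
sg,a=json.load(open('kin.json')); kin.SG=sg
c=np.array([-.254,.967,0]);
def rot(tau,head=None):
    z=np.array([0,0,-1.])*np.cos(tau)+c*np.sin(tau); y=np.array([.967,.254,0]); x=np.cross(y,z); return R.from_matrix(np.stack([x,y,z],1))
q=np.array(ctrl.state()['joints'])
for b in ([.52,-.16],[.55,-.16],[.56,-.10],[.60,-.12],[.48,-.12]):
  C=np.array([*b,0])
  for n,G,t in (('A',C-.059*c+[0,0,.029],45),('A0',C+[0,0,.16],0),('B',C+[0,0,.148],-45),('B35',C+[0,0,.148],-35),('Bup',C+[0,0,.25],-45),('C',C+[0,0,.148],45),('D',C+.03*c+[0,0,.029],-45)):
    Rt=rot(np.radians(t)); qq,e=ik(a,G+.02*Rt.as_matrix()[:,2],Rt,q); print(b,n,round(e,3),np.round(qq,2))
E
python3 ikt.py
```

```text
[0.52, -0.16] A 0.0 [ 0.19  0.93  0.61  1.4  -0.8   1.75  1.24]
[0.52, -0.16] A0 0.0 [-0.34  0.21  0.63  1.84 -0.14  1.13  0.6 ]
[0.52, -0.16] B 0.0 [-0.62  0.19  0.4   2.12  0.89  0.99 -0.53]
[0.52, -0.16] B35 0.0 [-0.52  0.13  0.39  2.08  0.7   0.95 -0.29]
[0.52, -0.16] Bup 0.0 [-0.44  0.03  0.2   2.03  0.86  1.18 -0.37]
[0.52, -0.16] C 0.0 [ 0.08  0.7   0.65  1.5  -0.76  1.82  1.13]
[0.52, -0.16] D 0.0 [-1.44  1.13  1.37  2.17 -0.52  0.63  0.38]
[0.55, -0.16] A 0.0 [ 0.2   0.96  0.59  1.32 -0.83  1.77  1.2 ]
[0.55, -0.16] A0 0.0 [-0.39  0.29  0.7   1.77 -0.21  1.15  0.64]
[0.55, -0.16] B 0.0 [-0.74  0.26  0.55  2.05  0.83  0.96 -0.48]
[0.55, -0.16] B35 0.0 [-0.63  0.21  0.53  2.01  0.63  0.92 -0.24]
[0.55, -0.16] Bup 0.0 [-0.51  0.1   0.28  1.97  0.84  1.16 -0.35]
[0.55, -0.16] C 0.0 [ 0.09  0.74  0.64  1.43 -0.79  1.84  1.09]
[0.55, -0.16] D 0.0 [-1.39  1.17  1.37  2.1  -0.57  0.66  0.42]
[0.56, -0.1] A 0.0 [ 0.11  0.92  0.58  1.4  -0.85  1.72  1.15]
[0.56, -0.1] A0 0.0 [-0.45  0.27  0.64  1.78 -0.18  1.14  0.51]
[0.56, -0.1] B 0.0 [-1.44  0.75  1.37  2.01  0.06  0.82  0.03]
[0.5
[... 450 characters left out ...]
.12] B35 0.0 [-1.26  0.74  1.37  1.9  -0.18  0.86  0.34]
[0.6, -0.12] Bup 0.0 [-0.7   0.23  0.46  1.84  0.76  1.17 -0.33]
[0.6, -0.12] C 0.0 [ 0.04  0.78  0.61  1.36 -0.85  1.83  1.  ]
[0.6, -0.12] D 0.0 [-1.36  1.24  1.37  1.97 -0.59  0.77  0.38]
[0.48, -0.12] A 0.0 [ 0.14  0.84  0.62  1.57 -0.79  1.68  1.27]
[0.48, -0.12] A0 0.0 [-0.27  0.09  0.46  1.95 -0.04  1.11  0.47]
[0.48, -0.12] B 0.0 [-0.59  0.12  0.25  2.18  0.89  1.08 -0.62]
[0.48, -0.12] B35 0.0 [-0.47  0.05  0.23  2.15  0.72  1.02 -0.39]
[0.48, -0.12] Bup 0.0 [-0.43 -0.03  0.07  2.09  0.84  1.25 -0.44]
[0.48, -0.12] C 0.0 [ 0.02  0.6   0.66  1.66 -0.73  1.75  1.13]
[0.48, -0.12] D 0.0 [-1.59  1.08  1.37  2.23 -0.43  0.67  0.23]
```

All the poses are reachable. I'll refine the cover's pose from the wrist depth image.

```bash
cat >> h.py <<'E'
def state():
    s=ctrl.state(); print('t',round(s['t'],2),'p',np.round(s['position'],4),'F',np.round(s['force'],1),'open',round(s['opening'],4),'gf',s['grasp_force'],'\nR',np.round(s['ee_rot'],3).tolist(),'q',np.round(s['joints'],2)); return s
def local(d):
    M=np.array(ctrl.state()['ee_rot']); print('dp',np.round(M.T@np.array(d),4))
E
python3 - <<'E'
from h import *
for tag,lo in (('w5',.04),('top0',.04),('top0',.008)):
    P,ok,p=pts(tag); z=P[...,2]; R=p.astype(int)
    yel=(R[...,0]>90)&(R[...,0]-R[...,2]>70)
    m=yel&ok&(z>lo)&(z<.06)&(np.hypot(P[...,0]-.52,P[...,1]+.16)<.11)
    r=cv2.minAreaRect(P[m][:,:2].astype(np.float32)*1000); print(tag,m.sum(),np.round(r[0],1),np.round(r[1],1),round(r[2],1))
state()
E
```

```text
w5 2787 [ 520. -160.] [ 56.  178.3] 14.8
top0 400 [ 493.9 -167.4] [112.5 177.9] 15.1
top0 642 [ 483.3 -170. ] [134.1 177.7] 14.8
t 12.82 p [ 0.5224 -0.1537  0.2353] F [ 0.5 -0.2  0.3] open 0.0855 gf 0.0 
R [[-0.188, 0.963, -0.192], [0.68, 0.269, 0.682], [0.708, -0.002, -0.706]] q [ 0.09  0.61  0.67  1.42 -0.76  1.94  1.06]
```

Run:
```python
from h import *
s=ctrl.state(); p=np.array(s['position']); T=np.array([.530,-.1994,.0135]); local(T-p)
```

```text
dp [-0.1896 -0.0044  0.124 ]
```

```bash
python3 -m crank '[{"dp":[-0.06,-0.0044,0],"twist":[0,0,0],"fingers":-1},{"dp":[-0.12,-0.0044,0],"twist":[0,0,0],"fingers":-1},{"dp":[-0.1896,-0.0044,0.02],"twist":[0,0,0],"fingers":-1},{"dp":[-0.1896,-0.0044,0.04],"twist":[0,0,0],"fingers":-1},{"dp":[-0.1896,-0.0044,0.07],"twist":[0,0,0],"fingers":-1},{"dp":[-0.1896,-0.0044,0.09],"twist":[0,0,0],"fingers":-1},{"dp":[-0.1896,-0.0044,0.11],"twist":[0,0,0],"fingers":-1},{"dp":[-0.1896,-0.0044,0.124],"twist":[0,0,0],"fingers":-1},{"dp":[-0.1896,-0.0044,0.124],"twist":[0,0,0],"fingers":-1}]' | grep -E "posi|force"
python3 - <<'E'
from h import *
state(); snap('side','s6'); i=cv2.imread('pics/s6.png'); c=i[150:330,250:430]; cv2.imwrite('pics/s6c.png',cv2.resize(c,None,fx=3.1,fy=3.1,interpolation=2))
E
```

```text
position: [0.5311, -0.1978, 0.0159]
force: [0.3, -0.8, 0.0]
grasp_force: 0.0
t 13.95 p [ 0.5311 -0.1978  0.0159] F [ 0.3 -0.8  0. ] open 0.0856 gf 0.0 
R [[-0.192, 0.963, -0.191], [0.681, 0.271, 0.681], [0.707, 0.001, -0.707]] q [ 0.19  0.91  0.6   1.44 -0.82  1.72  1.28]
```

View pics/s6c.png

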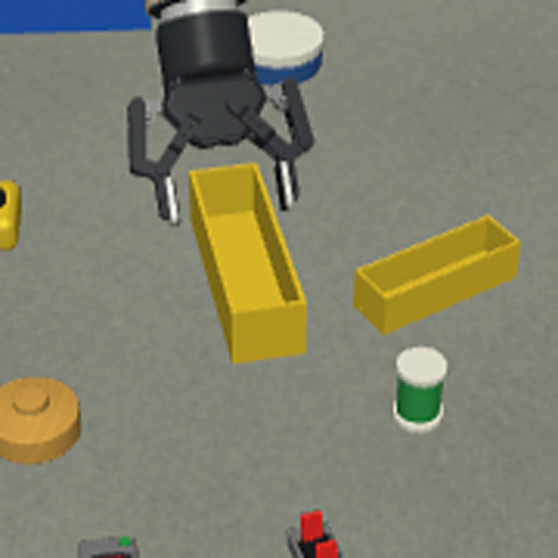

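The fingers straddle the cover's far end, at (170,215) and (288,200) in the crop. I'll close and lift a little.

```bash
python3 -m crank '[{"dp":[0,0,0],"twist":[0,0,0],"fingers":1},{"dp":[0,0,0],"twist":[0,0,0],"fingers":1},{"dp":[0,0,0],"twist":[0,0,0],"fingers":1},{"dp":[0,0,0],"twist":[0,0,0],"fingers":1},{"dp":[0,0,0],"twist":[0,0,0],"fingers":1}]' | grep -E "posi|force|open"
python3 -m crank '[{"dp":[0.014,0,-0.014],"twist":[0,0,0],"fingers":1},{"dp":[0.035,0,-0.035],"twist":[0,0,0],"fingers":1},{"dp":[0.035,0,-0.035],"twist":[0,0,0],"fingers":1}]' | grep -E "posi|force|open"
```

```text
position: [0.5311, -0.2003, 0.0164]
force: [0.9, -2.8, 5.3]
opening: 0.0556
grasp_force: 55.6
position: [0.5319, -0.2005, 0.0687]
force: [-0.5, -0.4, -2.9]
opening: 0.0554
grasp_force: 55.2
```

```bash
python3 -m crank '[{"dp":[0.06,0.0,-0.04],"twist":[0,-5,0],"fingers":1},{"dp":[0.101,0.002,-0.055],"twist":[0,-15,0],"fingers":1},{"dp":[0.115,0.002,-0.069],"twist":[0,-25,0],"fingers":1},{"dp":[0.115,0.002,-0.069],"twist":[0,-35,0],"fingers":1},{"dp":[0.115,0.002,-0.069],"twist":[0,-45,0],"fingers":1},{"dp":[0.115,0.002,-0.069],"twist":[0,-55,0],"fingers":1},{"dp":[0.115,0.002,-0.069],"twist":[0,-65,0],"fingers":1},{"dp":[0.115,0.002,-0.069],"twist":[0,-75,0],"fingers":1},{"dp":[0.115,0.002,-0.069],"twist":[0,-83,0],"fingers":1},{"dp":[0.115,0.002,-0.069],"twist":[0,-90,0],"fingers":1}]' | grep -E "posi|force|open|rot"
python3 - <<'E'
from h import *
ctrl.grab_frame('top')
state(); snap('side','s7'); i=cv2.imread('pics/s7.png'); c=i[60:340,180:500]; cv2.imwrite('pics/s7c.png',cv2.resize(c,None,fx=2.1,fy=2.1,interpolation=2))
P,ok,p=pts('s7');R=p.astype(int)
m=ok&(R[...,0]>90)&(R[...,0]-R[...,2]>70)&(np.hypot(P[...,0]-.52,P[...,1]+.15)<.09)&(P[...,2]>-.01)
q=P[m]; print(len(q),np.round(np.percentile(q,[1,50,99],axis=0),3).tolist())
E
```

```text
position: [0.5236, -0.1666, 0.1953]
ee_rot: [[-0.189, 0.963, 0.192], [0.68, 0.269, -0.682], [-0.709, 0.002, -0.706]]
force: [-0.1, 0.4, -2.6]
opening: 0.0552
grasp_force: 56.0
t 16.3 p [ 0.523  -0.1649  0.1938] F [-2.4  4.  -5.6] open 0.0557 gf 56.20111584663391 
R [[-0.192, 0.962, 0.193], [0.675, 0.273, -0.686], [-0.713, -0.002, -0.702]] q [-1.02  0.08  0.77  2.11  0.84  1.12 -0.41]
1530 [[0.435, -0.184, 0.023], [0.525, -0.169, 0.118], [0.556, -0.123, 0.242]]
```

View pics/s7c.png

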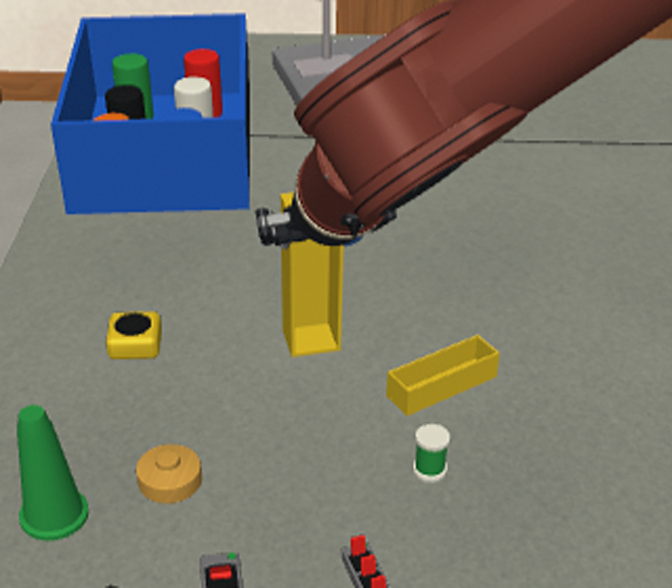

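Run:
```python
from h import *
P,ok,p=pts('s7')
for v in range(212,236,2): print(v,P[v,328].round(3),p[v,328])
```

```text
212 [ 0.525 -0.178  0.075] [174 147  32]
214 [ 0.525 -0.175  0.071] [176 149  32]
216 [ 0.525 -0.172  0.068] [212 180  37]
218 [ 0.524 -0.166  0.067] [211 179  38]
220 [ 0.524 -0.154  0.07 ] [211 178  38]
222 [ 0.524 -0.153  0.064] [210 177  37]
224 [ 0.523 -0.145  0.065] [211 179  38]
226 [ 0.523 -0.136  0.066] [213 181  38]
228 [ 0.522 -0.129  0.066] [166 145  58]
230 [ 0.527 -0.201  0.001] [128 131 120]
232 [ 0.527 -0.199 -0.003] [128 130 118]
234 [ 0.526 -0.184  0.002] [135 137 124]
```

```bash
python3 -m crank '[{"dp":[0.014,0,0.014],"twist":[0,0,0],"fingers":1},{"dp":[0.028,0,0.028],"twist":[0,0,0],"fingers":1},{"dp":[0.036,0,0.036],"twist":[0,0,0],"fingers":1},{"dp":[0.039,0,0.039],"twist":[0,0,0],"fingers":1},{"dp":[0.039,0,0.039],"twist":[0,0,0],"fingers":1}]' | grep -E "posi|force|rot"
python3 -m crank '[{"dp":[0.001,0,0.001],"twist":[0,0,0],"fingers":1},{"dp":[0.002,0,0.002],"twist":[0,0,0],"fingers":1},{"dp":[0.002,0,0.002],"twist":[0,0,0],"fingers":1}]' | grep -E "posi|force"
```

```text
position: [0.524, -0.1678, 0.1405]
ee_rot: [[-0.189, 0.964, 0.189], [0.682, 0.267, -0.681], [-0.707, 0.0, -0.707]]
force: [0.2, 0.3, -2.4]
grasp_force: 56.4
position: [0.5239, -0.1675, 0.1373]
force: [0.1, -0.0, -2.1]
grasp_force: 56.4
```

```bash
python3 -m crank '[{"dp":[0.001,0,0.001],"twist":[0,0,0],"fingers":1},{"dp":[0.002,0,0.002],"twist":[0,0,0],"fingers":1},{"dp":[0.002,0,0.002],"twist":[0,0,0],"fingers":1}]' | grep -E "posi|force"
python3 -m crank '[{"dp":[0.0007,0,0.0007],"twist":[0,0,0],"fingers":1},{"dp":[0.0014,0,0.0014],"twist":[0,0,0],"fingers":1},{"dp":[0.0014,0,0.0014],"twist":[0,0,0],"fingers":1}]' | grep -E "posi|force"
```

```text
position: [0.5238, -0.1676, 0.1344]
force: [0.3, -0.6, -1.4]
grasp_force: 56.4
position: [0.5238, -0.1676, 0.1324]
force: [-0.8, 0.8, -3.2]
grasp_force: 56.4
```

```bash
python3 -m crank '[{"dp":[0.0007,0,0.0007],"twist":[0,0,0],"fingers":1},{"dp":[0.0014,0,0.0014],"twist":[0,0,0],"fingers":1},{"dp":[0.0014,0,0.0014],"twist":[0,0,0],"fingers":1}]' | grep -E "posi|force"
python3 -m crank '[{"dp":[0.0007,0,0.0007],"twist":[0,0,0],"fingers":1},{"dp":[0.0014,0,0.0014],"twist":[0,0,0],"fingers":1},{"dp":[0.0014,0,0.0014],"twist":[0,0,0],"fingers":1}]' | grep -E "posi|force"
```

```text
position: [0.5242, -0.1676, 0.1312]
force: [-2.2, 3.5, 6.7]
grasp_force: 57.2
position: [0.5253, -0.1679, 0.131]
force: [-7.8, 6.2, 25.1]
grasp_force: 58.5
```

```bash
python3 -m crank '[{"dp":[-0.0014,0,-0.0014],"twist":[0,0,0],"fingers":1},{"dp":[-0.0014,0,-0.0014],"twist":[0,0,0],"fingers":-1},{"dp":[-0.0014,0,-0.0014],"twist":[0,0,0],"fingers":-1},{"dp":[-0.0014,0,-0.0014],"twist":[0,0,0],"fingers":-1},{"dp":[-0.0014,0,-0.0014],"twist":[0,0,0],"fingers":-1},{"dp":[0,0,-0.02],"twist":[0,0,0],"fingers":-1},{"dp":[0,0,-0.05],"twist":[0,0,0],"fingers":-1},{"dp":[0,0,-0.09],"twist":[0,0,0],"fingers":-1},{"dp":[-0.05,0,-0.13],"twist":[0,0,0],"fingers":-1},{"dp":[-0.08,0,-0.16],"twist":[0,0,0],"fingers":-1}]' | grep -E "posi|force|open"
python3 - <<'E'
from h import *
state(); snap('side','s8');P,ok,p=pts('s8');R=p.astype(int)
m=ok&(R[...,0]>90)&(R[...,0]-R[...,2]>70)&(np.hypot(P[...,0]-.52,P[...,1]+.155)<.06)&(P[...,2]>-.01)
q=P[m]; print(len(q),np.round(np.percentile(q,[1,50,99],axis=0),3).tolist())
t=q[q[:,2]>.165]; r=cv2.minAreaRect((t[:,:2]*1000).astype(np.float32)); print(len(t),r)
E
```

```text
position: [0.5088, -0.1133, 0.3004]
force: [0.4, 1.1, 0.2]
opening: 0.0855
grasp_force: 0.0
t 20.1 p [ 0.5088 -0.1133  0.3004] F [0.4 1.1 0.2] open 0.0855 gf 0.0 
R [[-0.189, 0.963, 0.19], [0.682, 0.268, -0.681], [-0.707, 0.001, -0.708]] q [-1.13 -0.08  0.71  1.98  0.84  1.44 -0.37]
2003 [[0.491, -0.185, 0.002], [0.525, -0.165, 0.09], [0.556, -0.124, 0.181]]
387 ((524.5213623046875, -155.30055236816406), (56.423492431640625, 57.191131591796875), 16.18685531616211)
```

```bash
python3 -m crank '[{"dp":[-0.01,0.0,0.01],"twist":[0,10,0],"fingers":-1},{"dp":[-0.02,0.001,0.02],"twist":[0,20,0],"fingers":-1},{"dp":[-0.03,0.001,0.03],"twist":[0,30,0],"fingers":-1},{"dp":[-0.04,0.002,0.04],"twist":[0,40,0],"fingers":-1},{"dp":[-0.05,0.002,0.05],"twist":[0,50,0],"fingers":-1},{"dp":[-0.06,0.002,0.06],"twist":[0,60,0],"fingers":-1},{"dp":[-0.073,0.0026,0.073],"twist":[0,70,0],"fingers":-1},{"dp":[-0.073,0.0026,0.073],"twist":[0,80,0],"fingers":-1},{"dp":[-0.073,0.0026,0.073],"twist":[0,90,0],"fingers":-1},{"dp":[-0.073,0.0026,0.073],"twist":[0,90,0],"fingers":-1}]' | grep -E "posi|force|open"
python3 - <<'E'
from h import *
s=state(); T=np.array([.520,-.1443,.1276]); local(T-np.array(s['position']))
E
```

```text
position: [0.5392, -0.2125, 0.2962]
force: [1.3, 0.8, -2.0]
opening: 0.0853
grasp_force: 0.0
t 21.4 p [ 0.5392 -0.2125  0.2962] F [ 1.3  0.8 -2. ] open 0.0853 gf 0.0 
R [[-0.193, 0.964, -0.184], [0.709, 0.267, 0.653], [0.678, -0.005, -0.735]] q [ 0.14  0.66  0.75  1.22 -0.78  2.09  1.05]
dp [-0.0623  0.0005  0.172 ]
```

```bash
python3 -m crank '[{"dp":[-0.03,0,0.0],"twist":[0,0,0],"fingers":-1},{"dp":[-0.062,0,0.02],"twist":[0,0,0],"fingers":-1},{"dp":[-0.062,0,0.05],"twist":[0,0,0],"fingers":-1},{"dp":[-0.062,0,0.07],"twist":[0,0,0],"fingers":-1},{"dp":[-0.062,0,0.07],"twist":[0,0,0],"fingers":-1}]' | grep -E "posi|force|open"
python3 - <<'E'
from h import *
s=state(); T=np.array([.520,-.1443,.1276]); local(T-np.array(s['position']))
E
```

```text
position: [0.5382, -0.2092, 0.2032]
force: [0.3, -0.4, 1.0]
opening: 0.0853
grasp_force: 0.0
t 22.02 p [ 0.5382 -0.2092  0.2032] F [ 0.3 -0.4  1. ] open 0.0853 gf 0.0 
R [[-0.195, 0.963, -0.184], [0.711, 0.269, 0.649], [0.675, -0.004, -0.738]] q [ 0.13  0.72  0.73  1.33 -0.78  1.95  1.14]
dp [-0.0013  0.0002  0.1013]
```

```bash
python3 -m crank '[{"dp":[-0.001,0,0.03],"twist":[0,0,0],"fingers":-1},{"dp":[-0.001,0,0.06],"twist":[0,0,0],"fingers":-1},{"dp":[-0.001,0,0.08],"twist":[0,0,0],"fingers":-1},{"dp":[-0.001,0,0.1],"twist":[0,0,0],"fingers":-1},{"dp":[-0.001,0,0.1],"twist":[0,0,0],"fingers":-1},{"dp":[-0.001,0,0.1],"twist":[0,0,0],"fingers":1},{"dp":[-0.001,0,0.1],"twist":[0,0,0],"fingers":1},{"dp":[-0.001,0,0.1],"twist":[0,0,0],"fingers":1},{"dp":[-0.001,0,0.1],"twist":[0,0,0],"fingers":1},{"dp":[-0.001,0,0.1],"twist":[0,0,0],"fingers":1}]' | grep -E "posi|force|open"
python3 - <<'E'
from h import *
s=state(); local([0,0,.08]); local([0.0,-0.03,0.06])
E
```

```text
position: [0.5205, -0.1474, 0.1308]
force: [-0.7, -2.9, 4.9]
opening: 0.0549
grasp_force: 59.6
t 23.27 p [ 0.5205 -0.1474  0.1308] F [-0.7 -2.9  4.9] open 0.0549 gf 59.55248773097992 
R [[-0.196, 0.964, -0.181], [0.713, 0.267, 0.648], [0.673, -0.002, -0.74]] q [ 0.03  0.69  0.72  1.55 -0.79  1.77  1.17]
dp [ 0.0538 -0.0002 -0.0592]
dp [ 0.019  -0.0081 -0.0638]
```

```bash
python3 -m crank '[{"dp":[0.02,0,-0.022],"twist":[0,0,0],"fingers":1},{"dp":[0.045,0,-0.04],"twist":[0,-10,0],"fingers":1},{"dp":[0.053,0,-0.033],"twist":[0,-20,0],"fingers":1},{"dp":[0.053,0,-0.033],"twist":[0,-30,0],"fingers":1},{"dp":[0.053,0,-0.033],"twist":[0,-40,0],"fingers":1},{"dp":[0.053,0,-0.033],"twist":[0,-50,0],"fingers":1},{"dp":[0.053,0,-0.033],"twist":[0,-60,0],"fingers":1},{"dp":[0.053,0,-0.033],"twist":[0,-70,0],"fingers":1},{"dp":[0.053,0,-0.033],"twist":[0,-80,0],"fingers":1},{"dp":[0.053,0,-0.033],"twist":[0,-90,0],"fingers":1}]' | grep -E "force|open"
python3 -m crank '[{"dp":[0,0,0],"twist":[0,0,0],"fingers":1},{"dp":[0,0,0],"twist":[0,0,0],"fingers":1}]' | grep -E "force|open"
python3 - <<'E'
from h import *
s=state(); local([0,0,-.01]);snap('side','s9');i=cv2.imread('pics/s9.png'); c=i[60:340,180:500]; cv2.imwrite('pics/s9c.png',cv2.resize(c,None,fx=2.1,fy=2.1,interpolation=2))
E
```

```text
force: [-0.4, -0.3, -3.1]
opening: 0.0556
grasp_force: 60.1
force: [0.2, -1.0, -1.9]
opening: 0.055
grasp_force: 59.9
t 24.77 p [ 0.516  -0.1307  0.1901] F [ 0.2 -1.  -1.9] open 0.055 gf 59.9116563051939 
R [[-0.182, 0.964, 0.194], [0.651, 0.266, -0.711], [-0.737, -0.003, -0.676]] q [-1.11  0.12  0.78  2.12  0.83  1.17 -0.49]
dp [0.0074 0.     0.0068]
```

View pics/s9c.png

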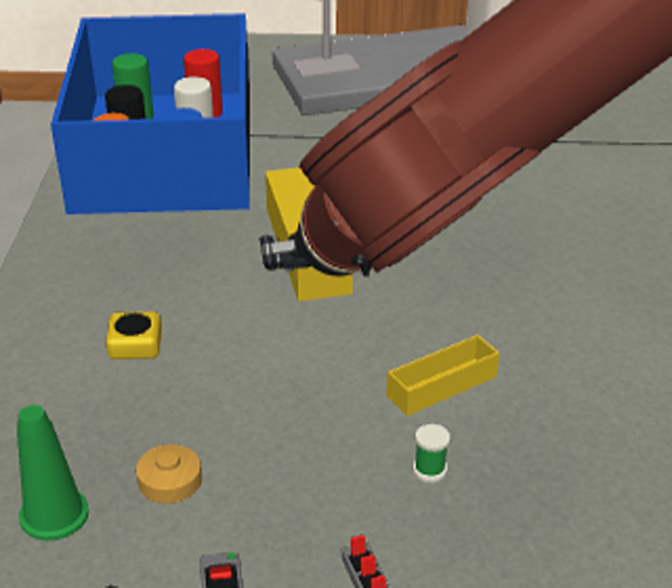

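```bash
python3 -m crank '[{"dp":[0.022,0,0.020],"twist":[0,0,0],"fingers":1},{"dp":[0.044,0,0.041],"twist":[0,0,0],"fingers":1},{"dp":[0.067,0,0.061],"twist":[0,0,0],"fingers":1},{"dp":[0.089,0,0.082],"twist":[0,0,0],"fingers":1},{"dp":[0.104,0,0.095],"twist":[0,0,0],"fingers":1},{"dp":[0.115,0,0.106],"twist":[0,0,0],"fingers":1},{"dp":[0.115,0,0.106],"twist":[0,0,0],"fingers":1},{"dp":[0.115,0,0.106],"twist":[0,0,0],"fingers":1}]' | grep -E "force|open"
python3 - <<'E'
from h import *
s=state(); local([0,0,-.01]);snap('side','s10')
P,ok,p=pts('s10');R=p.astype(int)
m=ok&(R[...,0]>90)&(R[...,0]-R[...,2]>70)&(np.hypot(P[...,0]-.53,P[...,1]+.157)<.12)&(P[...,1]<-.05)&(P[...,0]>.44)
q=P[m]; print(len(q),np.round(np.percentile(q,[1,2,5,50,95,99],axis=0),3).tolist())
E
```

```text
force: [1.1, -1.1, -2.7]
opening: 0.0555
grasp_force: 60.1
t 25.82 p [ 0.5166 -0.1313  0.0345] F [ 1.1 -1.1 -2.7] open 0.0555 gf 60.13104826211929 
R [[-0.18, 0.964, 0.196], [0.65, 0.267, -0.712], [-0.739, -0.001, -0.674]] q [-1.01  0.49  0.72  2.2   0.76  0.79 -0.67]
dp [0.0074 0.     0.0067]
888 [[0.497, -0.257, 0.02], [0.502, -0.254, 0.022], [0.512, -0.249, 0.026], [0.54, -0.189, 0.069], [0.571, -0.079, 0.072], [0.577, -0.077, 0.073]]
```

```bash
python3 -m crank '[{"dp":[0.004,0,0.0035],"twist":[0,0,0],"fingers":1},{"dp":[0.008,0,0.007],"twist":[0,0,0],"fingers":1},{"dp":[0.0115,0,0.0105],"twist":[0,0,0],"fingers":1},{"dp":[0.0115,0,0.0105],"twist":[0,0,0],"fingers":1},{"dp":[0.0115,0,0.0105],"twist":[0,0,0],"fingers":1}]' | grep -E "posi|force"
python3 -m crank '[{"dp":[0.0008,0,0.0007],"twist":[0,0,0],"fingers":1},{"dp":[0.0016,0,0.0014],"twist":[0,0,0],"fingers":1},{"dp":[0.0016,0,0.0014],"twist":[0,0,0],"fingers":1}]' | grep -E "posi|force"
python3 -m crank '[{"dp":[0.0008,0,0.0007],"twist":[0,0,0],"fingers":1},{"dp":[0.0016,0,0.0014],"twist":[0,0,0],"fingers":1},{"dp":[0.0016,0,0.0014],"twist":[0,0,0],"fingers":1}]' | grep -E "posi|force"
```

```text
position: [0.5158, -0.131, 0.018]
force: [0.0, -0.5, -3.2]
grasp_force: 60.1
position: [0.5159, -0.1308, 0.0159]
force: [0.2, 0.4, -1.9]
grasp_force: 60.2
position: [0.5165, -0.1313, 0.0155]
force: [-8.1, 7.7, 23.8]
grasp_force: 62.8
```

```bash
python3 -m crank '[{"dp":[-0.001,0,-0.001],"twist":[0,0,0],"fingers":1},{"dp":[-0.001,0,-0.001],"twist":[0,0,0],"fingers":-1},{"dp":[-0.001,0,-0.001],"twist":[0,0,0],"fingers":-1},{"dp":[-0.001,0,-0.001],"twist":[0,0,0],"fingers":-1},{"dp":[-0.001,0,-0.001],"twist":[0,0,0],"fingers":-1},{"dp":[-0.001,0,-0.02],"twist":[0,0,0],"fingers":-1},{"dp":[-0.001,0,-0.06],"twist":[0,0,0],"fingers":-1},{"dp":[-0.04,0,-0.11],"twist":[0,5,0],"fingers":-1},{"dp":[-0.1,0.005,-0.133],"twist":[0,15,0],"fingers":-1},{"dp":[-0.15,0.01,-0.133],"twist":[0,25,0],"fingers":-1}]' | grep -E "posi|force|open"
python3 -m crank '[{"dp":[-0.03,0,-0.02],"twist":[0,10,0],"fingers":-1},{"dp":[-0.03,0,-0.02],"twist":[0,20,0],"fingers":-1},{"dp":[-0.03,0,-0.02],"twist":[0,22.6,0],"fingers":-1},{"dp":[-0.03,0,-0.02],"twist":[0,22.6,0],"fingers":-1},{"dp":[-0.03,0,-0.02],"twist":[0,22.6,0],"fingers":-1}]' | grep -E "force|open"
python3 - <<'E'
from h import *
s=state(); snap('wrist','w11'); snap('top','t11')
P,ok,p=pts('w11'); z=P[...,2]; R=p.astype(int)
yel=(R[...,0]>90)&(R[...,0]-R[...,2]>70)
m=yel&ok&(z>.04)&(z<.06)&(np.hypot(P[...,0]-.535,P[...,1]+.16)<.14)
print('z',np.percentile(z[m],[5,50,95]))
r=cv2.minAreaRect(P[m][:,:2].astype(np.float32)*1000); print(m.sum(),r)
for tag in ('t11','w11'):
  P,ok,p=pts(tag); z=P[...,2]; R=p.astype(int)
  o=np.array([.579,.204]);u=np.array([-.196,.981]);v=np.array([-.981,-.196])
  D=P[...,:2]-o; S=D@u*1000; w=D@v*1000; m=(abs(w)<25)&(abs(S)<95)
  print(tag,m.sum())
  red=m&(R[...,0]>100)&(R[...,1]<60)
  for a in (-62,-26,10,46):
    k=red&(S>a-14)&(S<a+22)
    if k.sum()>5: print(a,k.sum(), np.round(np.percentile(S[k],[5,50,95])), np.round(np.percentile(z[k],[5,50,95])*1000))
  if tag=='t11': cv2.imwrite('pics/t11c.png',cv2.resize(p[190:330,150:410,::-1],None,fx=3,fy=3,interpolation=2))
E
```

```text
position: [0.5263, -0.1264, 0.2126]
force: [0.9, 1.2, -0.6]
opening: 0.0857
grasp_force: 0.0
force: [-0.0, -0.2, -0.0]
opening: 0.0854
grasp_force: 0.0
t 29.12 p [ 0.53   -0.1451  0.239 ] F [-0.  -0.2 -0. ] open 0.0854 gf 0.0 
R [[-0.267, 0.964, -0.001], [0.964, 0.266, -0.021], [-0.02, -0.007, -1.0]] q [-0.72  0.16  1.    1.74 -0.12  1.31  0.58]
z [0.04775772 0.04893052 0.05010996]
12541 ((526.1724853515625, -170.47137451171875), (56.06034851074219, 177.96229553222656), 15.264174461364746)
t11 1648
-62 81 [-59. -50. -41.] [25. 34. 41.]
-26 94 [-38. -16.  -5.] [23. 33. 42.]
10 94 [-3. 19. 31.] [23. 32. 41.]
46 96 [33. 56. 66.] [23. 32. 41.]
w11 0
```

View pics/t11c.png

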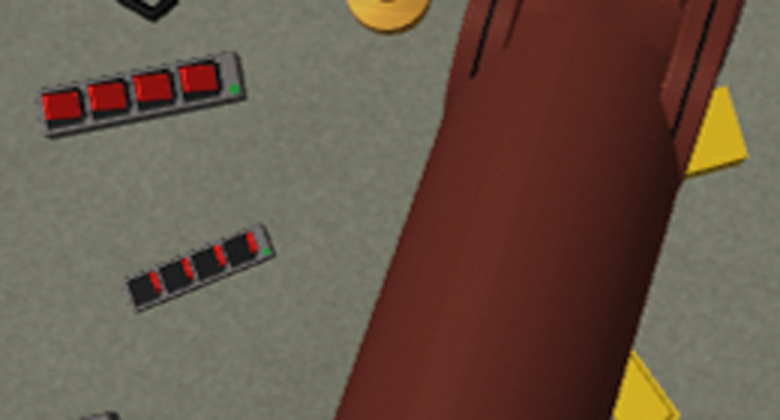

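The crop shows all four bank paddles folded, red at (60–200, 80–105). The cover now lies open side down, centred at (0.526, -0.170). I'll regrip it with the tool pointing down.

```bash
python3 -m crank '[{"dp":[0.006,-0.0087,0.04],"twist":[0,1.2,0],"fingers":-1},{"dp":[0.006,-0.0087,0.09],"twist":[0,1.2,0],"fingers":-1},{"dp":[0.006,-0.0087,0.14],"twist":[0,1.2,0],"fingers":-1},{"dp":[0.006,-0.0087,0.18],"twist":[0,1.2,0],"fingers":-1},{"dp":[0.006,-0.0087,0.21],"twist":[0,1.2,0],"fingers":-1},{"dp":[0.006,-0.0087,0.229],"twist":[0,1.2,0],"fingers":-1},{"dp":[0.006,-0.0087,0.229],"twist":[0,1.2,0],"fingers":-1},{"dp":[0.006,-0.0087,0.229],"twist":[0,1.2,0],"fingers":-1}]' | grep -E "posi|force|open|rot"
python3 -m crank '[{"dp":[0,0,0],"twist":[0,0,0],"fingers":1},{"dp":[0,0,0],"twist":[0,0,0],"fingers":1},{"dp":[0,0,0],"twist":[0,0,0],"fingers":1},{"dp":[0,0,0],"twist":[0,0,0],"fingers":1},{"dp":[0,0,0],"twist":[0,0,0],"fingers":1}]' | grep -E "posi|force|open|rot"
```

```text
position: [0.521, -0.1468, 0.0115]
ee_rot: [[-0.266, 0.964, -0.005], [0.964, 0.266, -0.0], [0.001, -0.005, -1.0]]
force: [0.2, -0.6, 0.8]
opening: 0.0855
grasp_force: 0.0
position: [0.5209, -0.1468, 0.0115]
ee_rot: [[-0.266, 0.964, -0.005], [0.964, 0.266, 0.0], [0.002, -0.004, -1.0]]
force: [-1.9, 1.1, 7.7]
opening: 0.0557
grasp_force: 63.3
```

```bash
python3 -m crank '[{"dp":[0,0,-0.02],"twist":[0,0,0],"fingers":1},{"dp":[0,0,-0.06],"twist":[0,0,0],"fingers":1},{"dp":[0.02,0.01,-0.11],"twist":[0,0,0],"fingers":1},{"dp":[0.06,0.026,-0.15],"twist":[0,0,1],"fingers":1},{"dp":[0.11,0.048,-0.15],"twist":[0,0,2],"fingers":1},{"dp":[0.16,0.07,-0.15],"twist":[0,0,3],"fingers":1},{"dp":[0.21,0.091,-0.15],"twist":[0,0,4],"fingers":1},{"dp":[0.26,0.113,-0.15],"twist":[0,0,4],"fingers":1},{"dp":[0.31,0.135,-0.15],"twist":[0,0,4],"fingers":1},{"dp":[0.347,0.151,-0.15],"twist":[0,0,4],"fingers":1}]' | grep -E "force|open"
python3 -m crank '[{"dp":[0,0,0],"twist":[0,0,0],"fingers":1},{"dp":[0,0,0],"twist":[0,0,0],"fingers":1},{"dp":[0,0,0],"twist":[0,0,0],"fingers":1}]' | grep -E "force|open"
python3 - <<'E'
from h import *
s=state(); snap('wrist','w12'); snap('top','t12'); snap('side','s12')
for tag in ('w12','t12','s12'):
  P,ok,p=pts(tag); z=P[...,2]; R=p.astype(int)
  m=(R[...,0]>90)&(R[...,0]-R[...,2]>70)&ok&(z>.18)&(z<.215)&(np.hypot(P[...,0]-.58,P[...,1]-.2)<.13)
  if m.sum()>20: print(tag,m.sum(),cv2.minAreaRect(P[m][:,:2].astype(np.float32)*1000),np.percentile(z[m],[5,50,95]).round(4))
E
```

```text
force: [1.1, -0.3, -2.3]
opening: 0.0551
grasp_force: 64.7
force: [-0.4, -0.0, -2.7]
opening: 0.055
grasp_force: 64.5
t 32.48 p [0.5746 0.2262 0.1607] F [-0.4 -0.  -2.7] open 0.055 gf 64.54696029424667 
R [[-0.196, 0.981, -0.006], [0.981, 0.196, 0.0], [0.001, -0.006, -1.0]] q [-1.1   0.41  0.85  1.66 -0.32  1.22  0.01]
w12 53040 ((572.738037109375, 244.2563934326172), (60.96826934814453, 93.88861083984375), 11.47215461730957) [0.197  0.1981 0.199 ]
t12 1622 ((579.1422729492188, 201.89324951171875), (57.1288948059082, 178.12554931640625), 11.275991439819336) [0.1964 0.1996 0.2026]
s12 1667 ((572.72216796875, 244.91937255859375), (57.73572540283203, 97.56568908691406), 10.076454162597656) [0.1857 0.1998 0.2017]
```

```bash
python3 -m crank '[{"dp":[0.0017,0.0003,0.03],"twist":[0,0,0],"fingers":1},{"dp":[0.0017,0.0005,0.06],"twist":[0,0,0],"fingers":1},{"dp":[0.0017,0.0005,0.085],"twist":[0,0,0],"fingers":1},{"dp":[0.0017,0.0005,0.1],"twist":[0,0,0],"fingers":1},{"dp":[0.0017,0.0005,0.11],"twist":[0,0,0],"fingers":1},{"dp":[0.0017,0.0005,0.115],"twist":[0,0,0],"fingers":1},{"dp":[0.0017,0.0005,0.12],"twist":[0,0,0],"fingers":1},{"dp":[0.0017,0.0005,0.12],"twist":[0,0,0],"fingers":1}]' | grep -E "posi|force|open"
python3 -m crank '[{"dp":[0,0,0.004],"twist":[0,0,0],"fingers":1},{"dp":[0,0,0.008],"twist":[0,0,0],"fingers":1},{"dp":[0,0,0.012],"twist":[0,0,0],"fingers":1},{"dp":[0,0,0.012],"twist":[0,0,0],"fingers":1}]' | grep -E "posi|force|open"
```

```text
position: [0.5739, 0.2297, 0.0402]
force: [0.4, -0.2, -2.7]
opening: 0.055
grasp_force: 64.7
position: [0.5735, 0.2295, 0.0277]
force: [-1.4, -0.1, -3.1]
opening: 0.0553
grasp_force: 64.7
```

```bash
python3 -m crank '[{"dp":[-0.001,0,0.004],"twist":[0,0,0],"fingers":1},{"dp":[-0.001,0,0.008],"twist":[0,0,0],"fingers":1},{"dp":[-0.001,0,0.012],"twist":[0,0,0],"fingers":1},{"dp":[-0.001,0,0.012],"twist":[0,0,0],"fingers":1}]' | grep -E "posi|force|open"
python3 -m crank '[{"dp":[0,0,0.001],"twist":[0,0,0],"fingers":1},{"dp":[0,0,0.002],"twist":[0,0,0],"fingers":1},{"dp":[0,0,0.002],"twist":[0,0,0],"fingers":1}]' | grep -E "posi|force|open"
```

```text
position: [0.5737, 0.2285, 0.0157]
force: [0.3, -0.4, -2.3]
opening: 0.0552
grasp_force: 64.7
position: [0.5739, 0.2287, 0.0141]
force: [-0.0, -0.1, -3.3]
opening: 0.0552
grasp_force: 64.7
```

```bash
python3 -m crank '[{"dp":[0,0,0.0007],"twist":[0,0,0],"fingers":1},{"dp":[0,0,0.0014],"twist":[0,0,0],"fingers":1},{"dp":[0,0,0.0014],"twist":[0,0,0],"fingers":1}]' | grep -E "posi|force|open"
python3 -m crank '[{"dp":[0,0,0.0006],"twist":[0,0,0],"fingers":1},{"dp":[0,0,0.0012],"twist":[0,0,0],"fingers":1},{"dp":[0,0,0.0012],"twist":[0,0,0],"fingers":1}]' | grep -E "posi|force|open"
```

```text
position: [0.5739, 0.2286, 0.0126]
force: [0.4, 0.8, -2.6]
opening: 0.0552
grasp_force: 64.7
position: [0.5739, 0.2286, 0.0116]
force: [-0.2, -0.6, 0.2]
opening: 0.055
grasp_force: 64.7
```

```bash
python3 -m crank '[{"dp":[0,0,0],"twist":[0,0,0],"fingers":-0.5},{"dp":[0,0,0],"twist":[0,0,0],"fingers":-0.5},{"dp":[0,0,0],"twist":[0,0,0],"fingers":-0.5}]' | grep -E "posi|force|open"
python3 -m crank '[{"dp":[0,0,-0.01],"twist":[0,0,0],"fingers":-0.5},{"dp":[0,0,-0.03],"twist":[0,0,0],"fingers":-0.5},{"dp":[0,0,-0.08],"twist":[0,0,0],"fingers":-0.5},{"dp":[0,0,-0.14],"twist":[0,0,0],"fingers":-0.5},{"dp":[-0.05,0,-0.2],"twist":[0,0,0],"fingers":-0.5},{"dp":[-0.11,0,-0.2],"twist":[0,0,0],"fingers":-0.5},{"dp":[-0.17,0,-0.2],"twist":[0,0,0],"fingers":-0.5},{"dp":[-0.23,0,-0.2],"twist":[0,0,0],"fingers":-0.5},{"dp":[-0.23,0,-0.2],"twist":[0,0,0],"fingers":-0.5}]' | grep -E "posi|force|open"
python3 - <<'E'
from h import *
state(); snap('top','t13'); snap('side','s13')
for tag in ('t13','s13'):
  P,ok,p=pts(tag); z=P[...,2]; R=p.astype(int)
  m=(R[...,0]>90)&(R[...,0]-R[...,2]>70)&ok&(z>.03)&(z<.08)&(np.hypot(P[...,0]-.58,P[...,1]-.2)<.13)
  r=cv2.minAreaRect(P[m][:,:2].astype(np.float32)*1000); print(tag,m.sum(),r)
  if tag=='t13':
    D=P[m][:,:2]-np.array(r[0])/1000; s=D@np.array([-.196,.981]); w=D@np.array([-.981,-.196])
    k=(abs(s)<.08)&(abs(w)<.02)
    print(np.linalg.lstsq(np.c_[s[k],w[k],np.ones(k.sum())],P[m][k][:,2],rcond=None)[0])
i=cv2.imread('pics/s13.png')[60:480,140:480]; cv2.imwrite('pics/s13c.png',cv2.resize(i,None,fx=1.4,fy=1.4))
E
```

```text
position: [0.574, 0.2286, 0.0116]
force: [1.1, 0.5, -0.1]
opening: 0.0643
grasp_force: 0.0
position: [0.6207, -0.0042, 0.2135]
force: [-0.4, 0.4, -0.3]
opening: 0.0641
grasp_force: 0.0
t 37.25 p [ 0.6207 -0.0042  0.2135] F [-0.4  0.4 -0.3] open 0.0641 gf 0.0 
R [[-0.188, 0.982, -0.004], [0.982, 0.188, -0.002], [-0.001, -0.004, -1.0]] q [-0.77  0.39  0.93  1.59 -0.32  1.32  0.39]
t13 538 ((567.0189819335938, 261.0802917480469), (57.51557922363281, 63.1456413269043), 10.165700912475586)
[ 0.00585255 -0.01805308  0.05066011]
s13 2501 ((580.1763916015625, 205.75054931640625), (55.95650863647461, 181.71873474121094), 11.196961402893066)
```

View pics/s13c.png

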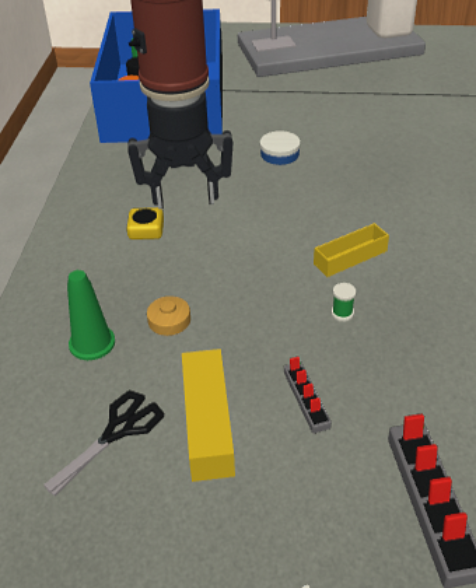

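The cover sits flat over the bank at about 50 mm, in the crop at (185–235, 350–480), and the other objects are where they were. I'll check the level once more, then hand in.

Run:
```python
from h import *
P,ok,p=pts('s13'); z=P[...,2]; D=P[...,:2]-[.5795,.205]; s=D@np.array([-.196,.981]); w=D@np.array([-.981,-.196])
k=ok&(abs(s)<.08)&(abs(w)<.022)&(z>.03)&(z<.08)
for a in (-.07,-.035,0,.035,.07): print(a,np.median(z[k&(abs(s-a)<.012)]).round(4))
c=np.median(z[k]); print(c)
if abs(c-.05)<.004: print(ctrl.close_job())
```

```text
-0.07 0.051
-0.035 0.0511
0 0.0511
0.035 0.051
0.07 0.0512
0.05104928389724728
the job is handed in; nothing more can be done
None
```

The job is handed in: all four switches were folded in one drag, and the cover was turned over and set level and fully down over the bank, with nothing else disturbed, at about 37 s of the 72 s allowed.

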